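# Bring the glass inspection carriage to rest at its mark

## Task

Lower the fingers between the two orange spring rollers on the free-running glass carriage, push it along its track by those rollers only and brake it the same way, so that it comes to rest with the red pointer at the yellow mark and stays there untouched for five seconds, never striking the rubber stop beyond the mark. Do not touch the white deck, the blue housings or the glass, and leave the mark and the hardware on the counter where they are. Finish with the hand clear of the carriage and the carriage still at rest at the mark.

Things in the scene. Friction and masses are not known exactly. Their poses are not given: they have to be found in the camera images.
- track: Grey base plate of the slide, fixed to the counter, 300 x 740 x 12 mm, with two steel rails. Origin: centre of its underside; its y axis is the direction of travel (towards the rubber stop beyond the mark), x across, away from the robot. Its place and yaw differ each time. Rubber stops at both ends, inner faces at track y = -0.345 and +0.345.
- carriage (a joint): Carriage position along track y, m: 0 at the start end stop, 0.31 at the rubber stop beyond the mark. Carriage centre (with pointer, well) is at track y = joint - 0.155. Level, free-running: moving mass 3.1 kg nominal (2.2 to 4.2 kg with the load), drag 0.25 N per m/s, dry friction about 0.003 N; let go, it loses speed only over some 10 s.
- deck_centre (a point): White carriage deck, 230 (x) x 380 (y) x 8 mm, top at height 42 mm, with what is fixed on it: smoked glass square 96 mm wide on the far half (top 51 mm), steel packers, two blue buffer housings 120 x 40 x 52 mm (tops 94 mm), inner faces 148 mm either side of the carriage centre along y. This point: centre of the deck top. Not to be touched.
- well (a point): Point on the deck top (42 mm above the counter) midway between the two rollers: carriage centre, 53 mm towards the robot (track x = -0.053). The space between the facing roller surfaces is 200 mm along y and free above the deck. Axes as the track's.
- face_ahead (a point): Point of the +y orange roller that faces the well, at half its height (70 mm above the counter), 100 mm in +y from point well when unloaded. The roller, diameter 40 mm, 108 mm long along track x, spins freely on its axis; push it to +y to drive the carriage forward (towards the stop).
- face_behind (a point): The same point on the -y roller, 100 mm in -y from point well when unloaded; push it to -y to brake a forward moving carriage or to drive it back. The springs return nearly all they take up: the carriage bounces off a hand that stands still.
- buffer_ahead (a joint): Compression of the ahead roller's spring, m: 0 free, 0.025 fully in. Stiffness 50 N/m, no preload, hardly damped (0.2 N per m/s). Roller and plunger weigh 0.13 kg: meet them softly.
- buffer_behind (a joint): Compression of the behind roller's spring, m: 0 free, 0.025 fully in. Stiffness 50 N/m, no preload, hardly damped.
- pointer (a point): Tip of the red pointer on the far (+x) edge of the deck, at the carriage centre along y, 40 mm above the counter.
- mark (a point): Middle of the black line on the yellow mark block (24 x 30 mm, top 38 mm above the counter) on the far edge of the track, 10 mm beyond the pointer's tip in x. The carriage is right when pointer and mark have the same track y; it is then still 45 to 115 mm short of the rubber stop. Axes as the track's.
- marker (a joint): Setting of the mark block along the track, m, stiff to move: the mark lies at track y = 0.040 + this value, 0 to 0.07.
- fanlight_handle: Cream fanlight handle lying on the counter beyond the track, 120 x 22 x 44 mm, origin under its centre. Leave alone.
- casement_peg: Bronze casement peg standing on its 32 mm foot beyond the track, 53 mm tall, origin under its centre. Leave alone.
- bumper_stop: Loose black rubber bumper stop beyond the track, 44 mm wide, 24 mm tall, origin under its centre. Leave alone.

How it is judged:
By the outcome, as a careful person would: the job done as asked, in the order asked, and still so for the second after the job is handed in, with the robot touching nothing.
It also fails if it takes over 43 s, if anything falls off the work surface, if the arm or the gripper's body presses on something with over 40 N, if the wrist force passes 120 N, or if a joint passes its speed limit or range.

## Robot

A 6-joint arm with a two-finger parallel gripper is mounted at the origin on the work surface. World frame = base frame: x ahead of the robot, y to its left, z up, the work surface at z = 0. Lengths are in mm, angles in rad, forces in N, time in s.
With the tool pointing down it reaches from about 350 to 875 mm from the base axis. Payload 4.2 kg.
Tool frame: the origin (TCP) lies midway between the tips of the shut fingers; the grasp point (between the pads) lies 19 mm behind it (arm.tcp_to_grasp is the distance from the TCP to the grasp point, in mm); z points along the fingers, y is the line along which they close (so a half turn about z gives the same grasp; the last joint's range is limited). The gripper opens to 85 mm and grips with 20 to 120 N. Pads are 22 mm wide; open, the fingers measure 114 mm over their backs; the gripper's body (76 mm by 85 mm) begins 54 mm behind the grasp point. The pads swing forward as they close: fully open they stand 13 mm farther back than shut.
Start: joints at [-1.02, 0.385, 0.008, 0, -1.194, -0.259], TCP at [179.814, -598.553, 206.312] pointing down, gripper open.
Joint ranges: [-3.14, 3.14], [-1.21, 2.06], [-1.07, 1.41], [-3.16, 2.05], [-2.99, -0.16], [-3.1, 3.1]. Speed limits (rad/s): [2.79, 2.79, 3.14, 3.14, 3.14, 3.14].

## Interface

Orientations are given as a unit quaternion [x, y, z, w].
In Python, from bench import arm, get_image gives the robot as it stands.
- The arm moves only by the tool drive_tool, never from a script. Its argument "deltas" is a list of rows, each a list of 2 entries, a list of its own where there are three numbers: the shift along the tool's x, y, z in cm, then the turn, a rotation vector about the tool's x, y, z in degrees. In form: [[[x, y, z], [ax, ay, az]], ...]. A call has 1 to 12 rows; each row shifts and turns the commanded pose from where the row before left it, along the tool's axes as they then stand; what a row does not reach is not made up. A row lasts 1/10 s, in which the tool goes at most 50 mm and 8.59 degrees, less where a joint would pass 70% of its speed; a pose out of reach is approached as far as the arm can. A call with a gripper value outside its range is refused whole. "claw" is the finger opening in cm, from 0 to 8.54, set as the call begins (left out, the last holds). The fingers move at their own pace and stop on an object; the grip force is fixed at half the most. Time passes only in rows, so rows that do not move let the fingers close. It gives the time, the measured TCP pose, the force, the opening and the grip force at its end, in the units of the state.
- arm.read_state(): the state, without advancing time (a new reading comes with each control period).
- get_image(name): name is "scene" or "top" or "wrist"; returns a dict with "img" (400x640x3 uint8, red, green, blue), "fx", "fy", "cx", "cy" (pixels), "eye" and "orientation" of the camera in the world; the wrist camera has in their place "mount" (4x4, takes a point from camera to tool coordinates, whose origin is the TCP and whose axes are the flange's). Camera axes: x right, y down, z forward; pixel columns grow to the right and rows downward; lengths in mm; the calibration is good to about 2 mm. A picture is of the moment at which its call begins: read the wrist's pose just before it. There is no depth.
- arm.job_done(): hands the job in; it is judged then, once.
The state is a dict: "clock": time; "joints": joint angles; "joint_vel": joint speeds; "joint_efforts": joint torques, N m; "position": TCP position; "ee_rot": TCP orientation; "contact_force": force on the tool from outside, world axes, zero at the start; "wrist_torque": the same for the moment, N m; "gripper_width": finger opening in mm; "grasp_force": force on a finger pad.
Only numpy, scipy, OpenCV 4.12 (cv2) and the standard library are available. Lean on these libraries where they do the work, as an engineer would, in place of code of your own. Each camera call takes 0.05 s, during which the arm holds its last target. There are 200 camera calls.

## Working session

There is one attempt and no reset: what is moved stays moved. The work goes in short steps, Python scripts to look and compute and a tool call to move; the robot and the scene stay as the last step left them, time stands still between calls to the robot, and variables do not carry over. Pictures are saved under pics/ and viewed, at most 10 in all, crops included, and the job is handed in when it is done.

Besides the shell and the picture viewer there is one more tool, called after "Call:" as a command line: name --argument value ..., lists and objects as JSON in quotes. drive_tool: Moves the arm, as the interface text tells. Its arguments: {"type":"object","properties":{"deltas":{"type":"array"},"claw":{"type":"number"}},"required":["deltas"]}

```bash
mkdir -p pics; ls; python3 - <<'E'
from bench import arm, get_image
import cv2, numpy as np
s=arm.read_state(); print(s['clock'],s['position'],s['ee_rot'],s['contact_force'])
ims=[]
for n in ['scene','top']:
    d=get_image(n); np.savez(f'pics/{n}0.npz',**d)
    cv2.imwrite(f'pics/{n}0.png',d['img'][:,:,::-1]); print(n,d['fx'],d['cx'],d['cy'],d['eye'],d['orientation'])
E
```

```text
pics
0.0 [ 179.60667206 -597.96258473  205.20763456] [-1.45276104e-01  9.89390535e-01  1.08416804e-03 -2.16678106e-04] [0.11140178 0.13630708 0.57963708]
scene 445.99851732138524 324.6786815908896 196.3370128356813 [1261.52975181   13.02999464  701.76403843] [ 0.62375821  0.67168203 -0.29740976 -0.26705125]
top 420.87735460920237 319.81443225502653 202.0755208758727 [526.29879997 -45.19461123 971.34715283] [ 0.7106427  -0.70174962  0.0281512  -0.04173636]
```

View pics/top0.png

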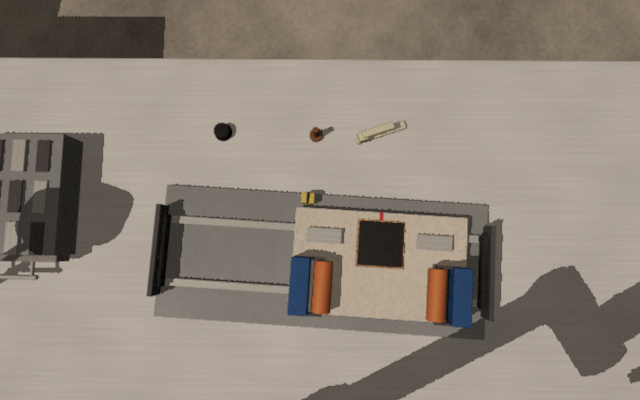

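View pics/scene0.png

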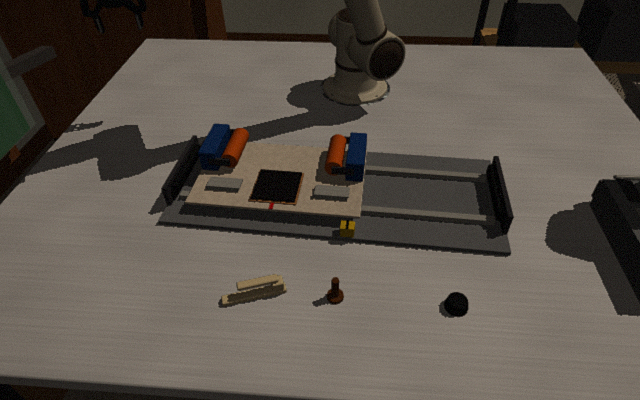

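Top view: the pointer is at (381,215), the mark at (308,198), and the rollers at about (321,287) and (437,295). Track +y points left in the image (world +y). Next I'll measure these properly.

```bash
cat > h.py <<'E'
import numpy as np, cv2
from scipy.spatial.transform import Rotation as R
from bench import arm, get_image
def ray(d,u,v,z):
    w=R.from_quat(d['orientation']).apply([(u-d['cx'])/d['fx'],(v-d['cy'])/d['fy'],1.])
    e=np.array(d['eye']); return e+w*(z-e[2])/w[2]
def mask(im,k):
    i=im.astype(int); r,g,b=i[...,0],i[...,1],i[...,2]
    return {'red':(r>110)&(g<0.4*r)&(b<0.45*r)&(r-g>60),
            'yel':(r>90)&(g>0.6*r)&(b<0.45*r),
            'org':(r>90)&(g<0.55*r)&(g>0.2*r)&(b<0.35*r),
            'blu':(b>50)&(r<0.5*b)&(g<0.75*b)}[k].astype(np.uint8)
def blobs(m,amin):
    n,l,st,c=cv2.connectedComponentsWithStats(m)
    return [(st[i,4],c[i],cv2.minAreaRect(np.argwhere(l==i)[:,::-1].astype(np.float32))) for i in range(1,n) if st[i,4]>=amin]
E
python3 - <<'E'
from h import *
d=dict(np.load('pics/top0.npz')); im=d['img']
for k,z in [('red',40),('yel',38),('org',80),('blu',94)]:
    for a,c,r in blobs(mask(im,k),6): print(k,a,c.round(1),np.round(ray(d,*c,z),1)[:2],[np.round(x,1) for x in r])
# deck edges and plate corners
print('around pointer'); print(im[206:224,376:388,0])
print(im[190:206,300:318].sum(2))
g=cv2.cvtColor(im,cv2.COLOR_RGB2GRAY)
deck=((im[...,0]>120)&(im[...,0].astype(int)-im[...,2]>20)).astype(np.uint8)
for a,c,r in blobs(deck,3000): print('deck',a,c,r)
for a,b in [((165,185),(488,205)),((155,314),(484,337))]:
    p,q=ray(d,*a,12),ray(d,*b,12); print(p,q,np.hypot(*(p-q)[:2]),np.degrees(np.arctan2(*(p-q)[[0,1]])))
E
```

```text
red 19 [381.3 215.9] [ 589.5 -162.9] [array([381. , 215.5]), array([7., 2.]), np.float64(90.0)]
yel 62 [314.9 134.9] [771.5 -13.4] [array([315. , 134.5]), array([12.5,  9.4]), np.float64(63.4)]
yel 51 [304.1 197.4] [628.8   8.7] [array([304.5, 197.5]), array([9., 5.]), np.float64(90.0)]
yel 62 [311.4 198.2] [627.3  -7.7] [array([311., 198.]), array([10.,  6.]), np.float64(90.0)]
yel 115 [434.7 300.7] [ 407.  -278.6] [array([434.9, 299.1]), array([ 3. , 44.2]), np.float64(3.7)]
yel 75 [317.6 300.7] [402.8 -24.7] [array([318. , 299.2]), array([ 4. , 28.4]), np.float64(8.4)]
org 19 [381.3 215.9] [ 586.8 -157.9] [array([381. , 215.5]), array([7., 2.]), np.float64(90.0)]
org 442 [322.6 285.5] [439.7 -35.6] [array([321.1, 286.6]), array([16.3, 52. ]), np.float64(4.4)]
org 197 [429.4 293.8] [ 426.2 -257.4] [array([429.7, 294. ]), array([ 4.7, 50.2]), np.float64(2.9)]
org 312 [442.2 295.8] [ 422.5 -283.6] [array([442. , 295.1]), array([ 6.6, 52.2]), np.float64(2.4)]
blu 1047 [298.8 285.6] [440.1  13.1] [array([298.9, 285.5]), array([18.3, 57.8]), np.float64(4.1)]
blu 1338 [460.1 296.7] [ 422
[... 2131 characters left out ...]

 [347 346 350 240 163 167 172 165 168 176 165 174 167 176 265 295 219 170]]
deck 132380 [321.41169361 173.17458831] ((319.49993896484375, 199.49996948242188), (638.9998779296875, 398.99993896484375), 0.0)
deck 13196 [374.58335859 261.59313428] ((321.04693603515625, 261.3404541015625), (288.8611755371094, 106.92041015625), 3.721313238143921)
deck 7525 [532.40877076 374.80491694] ((521.5, 362.4999694824219), (234.99996948242188, 72.99998474121094), -0.0)
[656.91790258 333.06916467  12.        ] [ 619.14302293 -408.42591144   12.        ] 742.4566582810393 2.9163669114923203
[364.2091019  341.04053624  12.        ] [ 326.67323357 -392.16036389   12.        ] 734.1610867988795 2.930671420487704
```

Call:
drive_tool --deltas '[[[0,0,0],[0,0,6.5]],[[0,0,0],[0,0,6.5]],[[0,0,0],[0,0,6.6]],[[-0.6,1.2,0],[0,0,0]],[[-1.2,2.4,0],[0,0,0]],[[-1.5,3,0],[0,0,0]],[[-1.5,3,0],[0,0,0]],[[-1.5,3,0],[0,0,0]],[[-1.5,3,0],[0,0,0]],[[-1.5,3,0],[0,0,0]],[[-1.5,3,0],[0,0,0]],[[-1.5,3,0],[0,0,0]]]' --claw 8.54

```text
clock: 1.3
position: [315.2, -356.9, 206.2]
ee_rot: [0.024, 1.0, 0.0, -0.0]
contact_force: [0.6, -0.3, -0.6]
gripper_width: 85.5
grasp_force: 0.0
```

Call:
drive_tool --deltas '[[[-1.5,3,0],[0,0,0]],[[-1.5,3,0],[0,0,0]],[[-1.5,3,0],[0,0,0]],[[-1.5,3,0],[0,0,0]],[[-1.5,3,0],[0,0,0]],[[-1.2,2.4,0],[0,0,0]],[[-0.5,3.0,0],[0,0,0]],[[0,1.5,0],[0,0,0]],[[0,0,0],[0,0,0]],[[0,0,0],[0,0,0]]]'

```text
clock: 2.3
position: [417.5, -144.5, 206.3]
ee_rot: [0.024, 1.0, 0.0, -0.0]
contact_force: [0.6, -0.1, -0.4]
gripper_width: 85.6
grasp_force: 0.0
```

```bash
cat >> h.py <<'E'
C=np.array([491.7,-31.6]); ex=np.array([.9987,-.051]); ey=np.array([.051,.9987])
def tr(p): p=np.array(p)[:2]-C; return np.round([p@ex,p@ey],1)
def linefit(d):
    # pointer and mark: sub-pixel, weighted, track y of each
    im=d['img'].astype(float); o=[]
    for k,z in (('red',40),('yel',38)):
        v=np.arange(400)[:,None]; u=np.arange(640)[None]
        m=mask(d['img'],k)
        for a,c,r in blobs(m,6):
            t=tr(ray(d,*c,z))
            if 80<t[0]<170 and abs(t[1])<350: o.append((k,a,t))
    return o
E
python3 - <<'E'
from h import *
s=arm.read_state(); d=get_image('top'); w=get_image('wrist')
print(s['clock'],s['position'],tr(s['position']),s['ee_rot'],s['gripper_width'],s['contact_force'])
print(linefit(dict(np.load('pics/top0.npz')))); print(linefit(d))
cv2.imwrite('pics/a.png',cv2.hconcat([d['img'],w['img']])[:,:,::-1]); cv2.imwrite('pics/a.png',cv2.resize(cv2.vconcat([d['img'][100:400,:],w['img']])[:,:,::-1],(500,547)))
E
```

```text
2.3 [ 417.49563693 -144.49701999  206.25698866] [ -68.4 -116.5] [ 2.37430234e-02  9.99718092e-01  1.26859518e-05 -7.27777435e-05] 85.64401435384123 [ 0.56586485 -0.11021117 -0.3542254 ]
[('red', np.int32(19), array([ 104.3, -126.2])), ('yel', np.int32(51), array([134.9,  47.3])), ('yel', np.int32(62), array([134.2,  30.8]))]
[('red', np.int32(18), array([ 104.5, -126.3])), ('yel', np.int32(52), array([135.1,  47.1])), ('yel', np.int32(65), array([134.5,  31.1]))]
```

View pics/a.png

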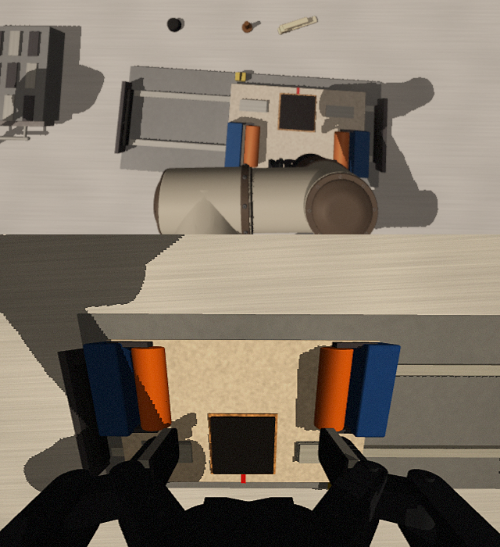

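Top view: carriage at rest at track y −126, with the arm leaving the pointer and mark in sight. Wrist view: the open fingers are over the space between the two rollers. The travel needed is about 165 mm. Next I'll centre the hand and lower it.

Call:
drive_tool --deltas '[[[-0.7,-0.5,0],[0,0,0]],[[-0.8,-0.5,0],[0,0,0]],[[0,0,2],[0,0,0]],[[0,0,2.5],[0,0,0]],[[0,0,2.5],[0,0,0]],[[0,0,2.5],[0,0,0]],[[0,0,2.5],[0,0,0]],[[0,0,2],[0,0,0]],[[0,0,1.2],[0,0,0]],[[0,0,0.7],[0,0,0]],[[0,0,0],[0,0,0]]]'

```text
clock: 3.5
position: [432.2, -156.3, 46.3]
ee_rot: [0.026, 1.0, -0.0, -0.001]
contact_force: [-0.8, -0.6, -0.4]
gripper_width: 85.3
grasp_force: 0.0
```

```bash
python3 - <<'E'
from h import *
s=arm.read_state(); d=get_image('scene'); t=get_image('top'); w=get_image('wrist')
print(s['clock'],s['position'],tr(s['position']),s['contact_force'])
print(linefit(t))
cv2.imwrite('pics/b.png',cv2.vconcat([cv2.resize(d['img'][100:250,130:430],(600,300)),cv2.resize(w['img'],(480,300))[:, :].copy() if 0 else cv2.resize(w['img'],(600,300))])[:,:,::-1])
E
```

```text
3.5 [ 432.21599298 -156.26259438   46.34874103] [ -53.  -127.5] [-0.77330358 -0.55827869 -0.39705894]
[('red', np.int32(18), array([ 104.5, -126.3])), ('yel', np.int32(52), array([135.1,  47.1])), ('yel', np.int32(63), array([134.2,  30.9]))]
```

View pics/b.png

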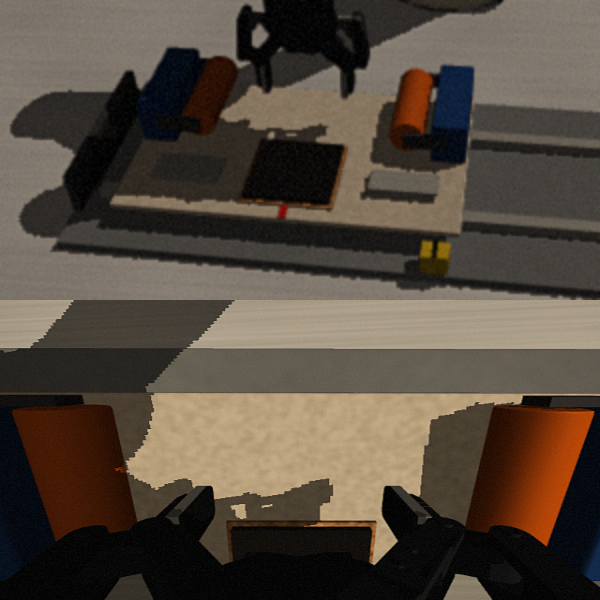

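The scene crop shows the fingers standing free between the rollers, close to centre. The knuckles are wider than the tips but higher up. Next I'll close most of the gap and push at a constant 30 mm/s, since an elastic bounce should give twice the hand speed.

Call:
drive_tool --deltas '[[[0,0.4,0],[0,0,0]],[[0,0.6,0],[0,0,0]],[[0,0.5,0],[0,0,0]],[[0,0.4,0],[0,0,0]],[[0,0.3,0],[0,0,0]],[[0,0.3,0],[0,0,0]],[[0,0.3,0],[0,0,0]],[[0,0.3,0],[0,0,0]],[[0,0.3,0],[0,0,0]],[[0,0.3,0],[0,0,0]],[[0,0.3,0],[0,0,0]],[[0,0.3,0],[0,0,0]]]'

```text
clock: 4.85
position: [434.6, -112.5, 47.3]
ee_rot: [0.025, 1.0, -0.0, -0.0]
contact_force: [-0.5, 0.5, -0.0]
gripper_width: 85.4
grasp_force: 0.0
```

Call:
drive_tool --deltas '[[[0,0.3,0],[0,0,0]],[[0,0.3,0],[0,0,0]],[[0,0.3,0],[0,0,0]],[[0,0.3,0],[0,0,0]],[[0,0.3,0],[0,0,0]],[[0,0.3,0],[0,0,0]],[[0,0.3,0],[0,0,0]],[[0,0.3,0],[0,0,0]]]'

```text
clock: 5.65
position: [435.8, -88.5, 47.4]
ee_rot: [0.025, 1.0, -0.0, 0.0]
contact_force: [-0.9, -0.5, -0.3]
gripper_width: 85.5
grasp_force: 0.2
```

```bash
cat >> h.py <<'E'
def ptr(d,u0=None):
    im=d['img'].astype(float); r,g,b=im[...,0],im[...,1],im[...,2]
    m=mask(d['img'],'red'); c=None
    for a,cc,_ in blobs(m,5):
        t=tr(ray(d,*cc,40))
        if 90<t[0]<120 and abs(t[1])<200: c=cc
    if c is None: return None
    x,y=int(round(c[0])),int(round(c[1])); s=(slice(y-5,y+6),slice(x-6,x+7))
    w=np.clip(r[s]-1.8*np.maximum(g[s],b[s]),0,None); vv,uu=np.mgrid[s]
    u,v=(w*uu).sum()/w.sum(),(w*vv).sum()/w.sum()
    p=ray(d,u,v,40)[:2]-C; return p@ey
def look(n):
    out=[]
    for i in range(n):
        s=arm.read_state(); d=get_image('top'); f=s['contact_force'][:2]
        o=(s['clock'],ptr(d),(np.array(s['position'])[:2]-C)@ey,f@ey); out.append(o)
        print('t %.3f ptr %s hand %.1f f %.2f'%(o[0],None if o[1] is None else round(o[1],2),o[2],o[3]))
    return out,d
E
python3 - <<'E'
from h import *
print(ptr(dict(np.load('pics/top0.npz'))))
o,d=look(3)
E
```

```text
-125.94942385903566
t 5.650 ptr -124.65 hand -59.7 f -0.56
t 5.700 ptr -123.74 hand -59.5 f 0.24
t 5.750 ptr -122.66 hand -59.7 f -0.85
```

The roller was met at about t=5.4 with the hand 58.5 mm ahead of the carriage centre, and the carriage is now moving at about 22 mm/s. I'll keep pushing until it leaves the hand.

Call:
drive_tool --deltas '[[[0,0.35,0],[0,0,0]],[[0,0.35,0],[0,0,0]],[[0,0.35,0],[0,0,0]],[[0,0.35,0],[0,0,0]],[[0,0.35,0],[0,0,0]],[[0,0.35,0],[0,0,0]],[[0,0.35,0],[0,0,0]],[[0,0.35,0],[0,0,0]],[[0,0.1,0],[0,0,0]]]'

```text
clock: 6.7
position: [437.3, -59.5, 47.3]
ee_rot: [0.025, 1.0, 0.0, 0.0]
contact_force: [0.3, 0.1, 0.6]
gripper_width: 85.2
grasp_force: 0.0
```

```bash
python3 - <<'E'
from h import *
o,d=look(4); o=np.array(o,float); print(np.polyfit(o[:,0]-o[-1,0],o[:,1],1))
E
```

```text
t 6.700 ptr -82.73 hand -30.6 f 0.14
t 6.750 ptr -80.49 hand -30.6 f 0.73
t 6.800 ptr -78.25 hand -30.8 f 0.33
t 6.850 ptr -75.99 hand -30.9 f -0.57
[ 44.94995431 -75.99503558]
```

```bash
cat > sim.py <<'E'
import numpy as np
def run(T,H,t0,x0,v0,m,ca,cb,t1,k=50.,c=.2,dr=.25,fr=.003):
    """hand y=interp(t,T,H) mm; carriage x0,v0 mm; contacts: hand-x>ca ahead, < -cb behind"""
    dt=.001; n=int(round((t1-t0)/dt)); x,v=x0,v0; X=np.empty((n,3))
    for i in range(n):
        t=t0+i*dt; h=np.interp(t,T,H); hv=(np.interp(t+dt,T,H)-h)/dt
        qa=h-x-ca; qb=-(h-x)-cb; f=0.
        if qa>0: f+=max(0,k*qa+c*(hv-v))
        if qb>0: f-=max(0,k*qb-c*(hv-v))
        f-=dr*v; a=f/m
        fa=fr*1000/m
        if abs(v)<fa*dt and abs(a)<fa: v=0.
        else: v+=(a-np.sign(v)*fa)*dt
        x+=v*dt; X[i]=t+dt,x,v
    return X
E
python3 - <<'E'
from sim import *
from scipy.optimize import least_squares
T=[4.85,5.65,5.8,6.6,6.7,9];H=[-83.6,-59.6,-59.6,-31.6,-30.6,-30.6]
D=np.array([[4.9,-125.95],[5.65,-124.65],[5.7,-123.74],[5.75,-122.66],[6.7,-82.73],[6.75,-80.49],[6.8,-78.25],[6.85,-75.99]])
def res(p):
    X=run(T,H,4.85,-125.95,0,p[0],p[1],58,6.87); return np.interp(D[:,0],X[:,0],X[:,1])-D[:,1]
for m0 in (2.5,3.5):
    r=least_squares(res,[m0,58],diff_step=.01); print(r.x,r.fun.round(2))
for m in (2.3,2.7,3.1,3.6,4.1):
    r=least_squares(lambda p:res([m,p[0]]),[58],diff_step=.01); print(m,r.x,r.cost,r.fun.round(2))
E
```

```text
[ 2.67927674 59.01655053] [ 0.    0.01 -0.01  0.03 -0.04 -0.    0.02  0.02]
[ 2.67927686 59.0165463 ] [ 0.    0.01 -0.01  0.03 -0.04 -0.    0.02  0.02]
2.3 [59.66000033] 2.179720026935347 [ 0.   -0.14 -0.17 -0.13 -0.96 -0.99 -1.05 -1.13]
2.7 [59.02314866] 0.005425044789067867 [ 0.   -0.01 -0.03 -0.   -0.02  0.03  0.06  0.07]
3.1 [59.25198742] 0.6192645073290747 [ 0.   -0.26 -0.43 -0.56  0.01  0.24  0.46  0.64]
3.6 [59.19034881] 1.1291563971486407 [ 0.   -0.38 -0.63 -0.86 -0.21  0.15  0.5   0.82]
4.1 [58.85034525] 1.2638140439657084 [ 0.   -0.37 -0.64 -0.92 -0.37  0.06  0.48  0.87]
```

Call:
drive_tool --deltas '[[[0,-0.2,0],[0,0,0]],[[0,-0.4,0],[0,0,0]],[[0,-0.4,0],[0,0,0]],[[0,-0.3,0],[0,0,0]],[[0,-0.1,0],[0,0,0]],[[0,0,0],[0,0,0]],[[0,0,0],[0,0,0]],[[0,0,0],[0,0,0]],[[0,0,0],[0,0,0]],[[0,0,0],[0,0,0]],[[0,0,0],[0,0,0]],[[0,0,0],[0,0,0]]]'

```text
clock: 8.1
position: [436.5, -73.8, 47.3]
ee_rot: [0.025, 1.0, 0.0, -0.0]
contact_force: [0.4, -0.4, -0.5]
gripper_width: 85.4
grasp_force: 0.0
```

```bash
python3 - <<'E'
from h import *
from sim import *
o,d=look(4); o=np.array(o,float); p=np.polyfit(o[:,0]-o[-1,0]-.05,o[:,1],1);print(p)
print(linefit(d))
t0=o[-1,0]+.05; h0=o[-1,2]
# mean decel since 6.9
for v in (14,15,16,17,18):
  for w in (0,.1,.2,.3,.4,.5,.6):
    for cb in (59,):
      T=[t0,t0+w,t0+w+3];H=[h0,h0,h0+3*v]
      X=run(T,H,t0,p[1],p[0],2.68,59,cb,t0+2.8); print(v,w,cb,'v %.1f'%X[-1,2],'x %.1f'%X[-1,1], 'stop/sep x', X[np.argmin(np.abs(X[:,2])),:2].round(1))
E
```

```text
t 8.100 ptr -23.57 hand -44.9 f -0.34
t 8.150 ptr -21.5 hand -44.9 f -0.75
t 8.200 ptr -19.53 hand -44.9 f -0.13
t 8.250 ptr -17.59 hand -44.9 f 0.28
[ 39.80560517 -15.56853544]
[('red', np.int32(15), array([105.7, -17.9])), ('yel', np.int32(51), array([134.9,  47.3])), ('yel', np.int32(65), array([134.5,  31.1]))]
14 0 59 v -3.2 x 39.3 stop/sep x [10.1 42.8]
14 0.1 59 v -3.4 x 36.5 stop/sep x [10.1 40.5]
14 0.2 59 v -3.6 x 33.6 stop/sep x [10.  38.1]
14 0.3 59 v -3.7 x 30.8 stop/sep x [ 9.9 35.8]
14 0.4 59 v -3.9 x 27.9 stop/sep x [ 9.9 33.6]
14 0.5 59 v -4.0 x 25.1 stop/sep x [ 9.8 31.3]
14 0.6 59 v -4.1 x 22.2 stop/sep x [ 9.7 29. ]
15 0 59 v -1.3 x 44.0 stop/sep x [10.3 45.5]
15 0.1 59 v -1.5 x 41.0 stop/sep x [10.2 42.8]
15 0.2 59 v -1.7 x 37.9 stop/sep x [10.1 40.2]
15 0.3 59 v -1.9 x 34.9 stop/sep x [10.  37.6]
15 0.4 59 v -2.1 x 31.8 stop/sep x [ 9.9 35. ]
15 0.5 59 v -2.2 x 28.7 stop/sep x [ 9.8 32.4]
15 0.6 59 v -2.4 x 25.6 stop/sep x [ 9.8 29.9]
16 0 59 v 0.0 x 48.6 stop/sep x [10.6 48.6]
16 0.1 59 v 0.0 x 45.4 stop/sep x [10.8 45.4]
16 0.2 59 v 0.0 x 42.2 stop/sep x [11.  42.2]
16 0.3 59 v -0.1 x 39.0 stop/sep x [10.1 39.6]
16 0.4 59 v -0.3 x 35.7 stop/sep x [10.  36.7]
16 0.5 59 v -0.5 x 32.4 stop/sep x [ 9.9 33.7]
16 0.6 59 v -0.7 x 29.0 stop/sep x [ 9.8 30.9]
17 0 59 v 1.3 x 53.2 stop/sep x [11.1 53.2]
17 0.1 59 v 0.8 x 49.5 stop/sep x [11.1 49.5]
17 0.2 59 v 0.3 x 45.9 stop/sep x [11.1 45.9]
17 0.3 59 v 0.0 x 42.2 stop/sep x [10.9 42.2]
17 0.4 59 v 0.0 x 38.6 stop/sep x [10.5 38.6]
17 0.5 59 v 0.0 x 35.3 stop/sep x [10.  35.3]
17 0.6 59 v 0.0 x 32.0 stop/sep x [10.2 32. ]
18 0 59 v 3.7 x 58.2 stop/sep x [11.1 58.2]
18 0.1 59 v 3.1 x 54.3 stop/sep x [11.1 54.3]
18 0.2 59 v 2.5 x 50.5 stop/sep x [11.1 50.5]
18 0.3 59 v 1.9 x 46.5 stop/sep x [11.1 46.5]
18 0.4 59 v 1.3 x 42.5 stop/sep x [11.1 42.5]
18 0.5 59 v 0.8 x 38.5 stop/sep x [11.1 38.5]
18 0.6 59 v 0.3 x 34.4 stop/sep x [11.1 34.4]
```

Call:
drive_tool --deltas '[[[0,0,0],[0,0,0]],[[0,0,0],[0,0,0]],[[0,0,0],[0,0,0]],[[0,0.16,0],[0,0,0]],[[0,0.16,0],[0,0,0]],[[0,0.16,0],[0,0,0]],[[0,0.16,0],[0,0,0]],[[0,0.16,0],[0,0,0]],[[0,0.16,0],[0,0,0]],[[0,0.16,0],[0,0,0]],[[0,0.16,0],[0,0,0]],[[0,0.16,0],[0,0,0]]]'

```text
clock: 9.5
position: [437.3, -59.3, 47.3]
ee_rot: [0.025, 1.0, 0.0, 0.0]
contact_force: [0.1, 0.6, -0.7]
gripper_width: 85.4
grasp_force: 0.0
```

Call:
drive_tool --deltas '[[[0,0.16,0],[0,0,0]]]'

```text
clock: 9.6
position: [437.3, -57.7, 47.3]
ee_rot: [0.025, 1.0, 0.0, 0.0]
contact_force: [0.6, 0.9, -0.3]
gripper_width: 85.3
grasp_force: 0.1
```

```bash
python3 - <<'E'
from h import *
from sim import *
from scipy.optimize import minimize_scalar
o,d=look(2); o=np.array(o,float)
T=[8.3,8.6,9.6,12];H=[-44.9,-44.9,-28.9,-28.9]
D=np.vstack([[[8.1,-23.57],[8.15,-21.5],[8.2,-19.53],[8.25,-17.59]],o[:,:2]])
def f(cb): 
    X=run(T,H,8.3,-15.57,39.8,2.68,59,cb,9.72); return np.interp(D[4:,0],X[:,0],X[:,1])-D[4:,1]
for cb in np.arange(52,66,1.): print(cb,f(cb).round(2))
cb=minimize_scalar(lambda c:(f(c)**2).sum(),bounds=(50,66),method='bounded').x; print('cb',cb)
X=run(T,H,8.3,-15.57,39.8,2.68,59,cb,9.70);t0,x0,v0=X[-1]; print(t0,x0,v0)
for v in range(8,30,2):
      X=run([9.7,10.7,13],[-28.9,-28.9+v,-28.9+v],t0,x0,v0,2.68,59,cb,10.7); print(v,X[-1].round(1),X[np.argmin(np.abs(X[:,2]))].round(2))
E
```

```text
t 9.600 ptr 30.41 hand -28.8 f 0.89
t 9.650 ptr 31.81 hand -28.7 f -0.15
52.0 [-3.65 -4.85]
53.0 [-2.27 -3.3 ]
54.0 [-1.09 -1.92]
55.0 [-0.13 -0.75]
56.0 [0.62 0.21]
57.0 [1.17 0.95]
58.0 [1.53 1.49]
59.0 [1.73 1.83]
60.0 [1.81 2.02]
61.0 [1.83 2.1 ]
62.0 [1.83 2.12]
63.0 [1.83 2.12]
64.0 [1.83 2.12]
65.0 [1.83 2.12]
cb 55.51570021954704
9.700000000000001 32.23415156113971 10.363970221176576
8 [ 10.7  20.7 -14.1] [ 9.8  32.73 -0.04]
10 [ 10.7  22.2 -12.1] [ 9.8  32.74 -0.04]
12 [ 10.7  23.7 -10.3] [ 9.800e+00  3.275e+01 -3.000e-02]
14 [10.7 25.  -8.6] [ 9.8  32.76  0.  ]
16 [10.7 26.3 -7.1] [ 9.810e+00  3.276e+01 -3.000e-02]
18 [10.7 27.4 -5.7] [ 9.81 32.77  0.04]
20 [10.7 28.5 -4.5] [ 9.810e+00  3.278e+01 -2.000e-02]
22 [10.7 29.4 -3.4] [9.820e+00 3.279e+01 3.000e-02]
24 [10.7 30.3 -2.4] [ 9.82e+00  3.28e+01 -2.00e-02]
26 [10.7 31.1 -1.5] [ 9.830e+00  3.282e+01 -1.000e-02]
28 [10.7 31.8 -0.8] [9.830e+00 3.283e+01 2.000e-02]
```

```bash
python3 - <<'E'
from sim import *
from scipy.optimize import least_squares
T=[6.9,7.0,7.1,7.2,7.3,7.4,8.6,9.6,12];H=[-30.9,-32.9,-36.9,-40.9,-43.9,-44.9,-44.9,-28.85,-28.75]
D=np.array([[6.7,-82.73],[6.75,-80.49],[6.8,-78.25],[6.85,-75.99],[8.1,-23.57],[8.15,-21.5],[8.2,-19.53],[8.25,-17.59],[9.6,30.41],[9.65,31.81]])
S=lambda p,t1:run(T,H,6.7,p[0],p[1],2.68,70,p[2],t1,dr=p[3])
def res(p):
    X=S(p,9.67); return np.r_[np.interp(D[:,0],X[:,0],X[:,1],left=p[0])-D[:,1],(p[3]-.25)*5]
r=least_squares(res,[-82.73,45,57.5,.25],diff_step=.003,x_scale=[1,1,1,.1]); cb=r.x[2]
print(r.x,r.fun.round(2)); X=S(r.x,9.70); t0,x0,v0=X[-1]; print(X[-1])
for v in range(6,34,3):
    X=run([9.7,11,13],[-28.75,-28.75+1.3*v,-28.75+1.3*v],t0,x0,v0,2.68,75,cb,10.9)
    Xc=X[:,1]-np.interp(X[:,0],[9.7,11],[-28.75,-28.75+1.3*v])<cb
    print(v,X[-1].round(1),X[np.argmin(np.abs(X[:,2]))].round(2),'sep',X[np.argmax(Xc),0].round(2))
E
```

```text
[-82.77684263  45.72683966  57.18908523   0.22626048] [-0.05 -0.01  0.02  0.02  0.11 -0.   -0.03 -0.04 -0.03  0.02 -0.12]
[ 9.7        33.09995616 23.35446375]
6 [ 10.9  19.2 -17.5] [ 9.91 35.66  0.06] sep 10.23
9 [ 10.9  23.3 -13.1] [ 9.93 35.76 -0.04] sep 10.21
12 [10.9 27.3 -8.9] [ 9.940e+00  3.587e+01 -1.000e-02] sep 10.18
15 [10.9 31.  -5. ] [ 9.96 36.02  0.  ] sep 10.15
18 [10.9 34.4 -1.5] [1.000e+01 3.621e+01 1.000e-02] sep 10.12
21 [10.9 36.7  0. ] [10.65 36.72  0.  ] sep 10.09
24 [10.9 39.5  2.5] [10.9 39.5  2.5] sep 10.05
27 [10.9 42.   4.9] [10.9  41.97  4.88] sep 10.02
30 [10.9 44.1  6.9] [10.9  44.09  6.89] sep 9.99
33 [10.9 45.9  8.6] [10.9  45.88  8.55] sep 9.96
```

Call:
drive_tool --deltas '[[[0,0.22,0],[0,0,0]],[[0,0.23,0],[0,0,0]],[[0,0.22,0],[0,0,0]],[[0,0.23,0],[0,0,0]],[[0,0.22,0],[0,0,0]],[[0,0.3,0],[0,0,0]],[[0,0.4,0],[0,0,0]],[[0,0.5,0],[0,0,0]],[[0,0.5,0],[0,0,0]],[[0,0.5,0],[0,0,0]],[[0,0.5,0],[0,0,0]],[[0,0.3,0],[0,0,0]]]'

```text
clock: 10.9
position: [439.5, -16.2, 47.3]
ee_rot: [0.025, 1.0, 0.0, 0.0]
contact_force: [0.8, 0.4, 0.6]
gripper_width: 85.5
grasp_force: 0.0
```

```bash
python3 - <<'E'
from h import *
o,d=look(4); print(linefit(d)); o=np.array(o,float); print(np.polyfit(o[:,0]-o[-1,0],o[:,1],1))
E
```

```text
t 10.900 ptr 40.66 hand 12.8 f 0.41
t 10.950 ptr 40.78 hand 12.9 f 0.56
t 11.000 ptr 40.95 hand 12.7 f 0.06
t 11.050 ptr 41.11 hand 12.5 f 0.62
[('red', np.int32(17), array([105.8,  41.4])), ('yel', np.int32(51), array([134.9,  47.3])), ('yel', np.int32(64), array([134.6,  31.2]))]
[ 2.98615701 41.09772539]
```

The carriage is 1.9 mm past the mark and drifting at 3 mm/s. I'll let friction stop it, which also shows how strong that friction is, and move the hand near the behind roller for a light nudge back.

Call:
drive_tool --deltas '[[[0,-0.2,0],[0,0,0]],[[0,-0.3,0],[0,0,0]],[[0,-0.3,0],[0,0,0]],[[0,-0.3,0],[0,0,0]],[[0,-0.3,0],[0,0,0]],[[0,-0.3,0],[0,0,0]],[[0,-0.2,0],[0,0,0]],[[0,-0.1,0],[0,0,0]],[[0,0,0],[0,0,0]],[[0,0,0],[0,0,0]],[[0,0,0],[0,0,0]]]'

```text
clock: 12.2
position: [438.4, -36.6, 47.3]
ee_rot: [0.025, 1.0, 0.0, 0.0]
contact_force: [0.4, -1.1, 0.0]
gripper_width: 85.3
grasp_force: 0.0
```

```bash
python3 - <<'E'
from h import *
o,d=look(3)
E
```

```text
t 12.200 ptr 43.75 hand -7.7 f -1.10
t 12.250 ptr 43.84 hand -7.7 f 0.35
t 12.300 ptr 43.85 hand -7.7 f 0.39
```

Call:
drive_tool --deltas '[[[0,0,0],[0,0,0]],[[0,0,0],[0,0,0]],[[0,0,0],[0,0,0]],[[0,0,0],[0,0,0]],[[0,0,0],[0,0,0]],[[0,0,0],[0,0,0]],[[0,0,0],[0,0,0]]]'

```text
clock: 13.05
position: [438.4, -36.7, 47.3]
ee_rot: [0.025, 1.0, -0.0, 0.0]
contact_force: [-0.0, -0.5, -1.3]
gripper_width: 85.3
grasp_force: 0.0
```

```bash
python3 - <<'E'
from h import *
o,d=look(3)
E
```

```text
t 13.050 ptr 44.44 hand -7.8 f -0.50
t 13.100 ptr 44.51 hand -7.8 f 0.04
t 13.150 ptr 44.52 hand -7.8 f -0.10
```

```bash
python3 - <<'E'
from sim import *
for v in (1.5,1.7,1.8,1.9,2.0,2.2):
  for cb in (56.7,57.2,57.7):
    t0=13.2;T=[t0,t0+.4,t0+2.8,t0+3.8];H=[-7.8,-10.8,-10.8-2.4*v,-10.8-2.4*v+10]
    X=run(T,H,t0,44.57,.4,2.68,59,cb,t0+8); i=np.argmin(X[:,2])
    c=X[:,1]-np.interp(X[:,0],T,H)>cb; print(v,cb,X[-1].round(2),X[i].round(2),'contact',X[c,0][[0,-1]].round(2))
E
```

```text
1.5 56.7 [21.2  40.23  0.  ] [15.2  43.57 -2.91] contact [14.44 15.26]
1.5 57.2 [21.2  40.23  0.  ] [15.54 43.57 -2.91] contact [14.77 15.59]
1.5 57.7 [21.2  40.23  0.  ] [15.87 43.57 -2.91] contact [15.11 15.93]
1.7 56.7 [21.2  39.23  0.  ] [15.1  43.43 -3.3 ] contact [14.34 15.15]
1.7 57.2 [21.2  39.23  0.  ] [15.39 43.43 -3.3 ] contact [14.64 15.45]
1.7 57.7 [21.2  39.23  0.  ] [15.69 43.43 -3.3 ] contact [14.93 15.74]
1.8 56.7 [21.2 38.7  0. ] [15.06 43.36 -3.49] contact [14.3  15.11]
1.8 57.2 [21.2 38.7  0. ] [15.34 43.36 -3.49] contact [14.58 15.38]
1.8 57.7 [21.2 38.7  0. ] [15.61 43.36 -3.49] contact [14.86 15.66]
1.9 56.7 [21.2  38.15  0.  ] [15.02 43.29 -3.69] contact [14.26 15.07]
1.9 57.2 [21.2  38.15  0.  ] [15.28 43.29 -3.69] contact [14.53 15.33]
1.9 57.7 [21.2  38.15  0.  ] [15.54 43.29 -3.69] contact [14.79 15.59]
2.0 56.7 [21.2  37.58  0.  ] [14.98 43.22 -3.88] contact [14.23 15.03]
2.0 57.2 [21.2  37.58  0.  ] [15.23 43.22 -3.88] contact [14.48 15.28]
2.0 57.7 [21.2  37.58  0.  ] [15.48 43.22 -3.88] contact [14.73 15.53]
2.2 56.7 [21.2  36.38  0.  ] [14.92 43.08 -4.27] contact [14.17 14.97]
2.2 57.2 [21.2  36.38  0.  ] [15.15 43.08 -4.27] contact [14.4  15.19]
2.2 57.7 [21.2  36.38  0.  ] [15.38 43.07 -4.27] contact [14.63 15.42]
```

Call:
drive_tool --deltas '[[[0,-0.1,0],[0,0,0]],[[0,-0.1,0],[0,0,0]],[[0,-0.07,0],[0,0,0]],[[0,-0.03,0],[0,0,0]],[[0,-0.017,0],[0,0,0]],[[0,-0.017,0],[0,0,0]],[[0,-0.017,0],[0,0,0]],[[0,-0.017,0],[0,0,0]],[[0,-0.017,0],[0,0,0]],[[0,-0.017,0],[0,0,0]],[[0,-0.017,0],[0,0,0]],[[0,-0.017,0],[0,0,0]]]'

```text
clock: 14.4
position: [438.2, -41.0, 47.3]
ee_rot: [0.025, 1.0, 0.0, 0.0]
contact_force: [-0.4, -0.3, -0.6]
gripper_width: 85.6
grasp_force: 0.0
```

Call:
drive_tool --deltas '[[[0,-0.017,0],[0,0,0]],[[0,-0.017,0],[0,0,0]],[[0,-0.017,0],[0,0,0]],[[0,-0.017,0],[0,0,0]],[[0,-0.017,0],[0,0,0]],[[0,-0.017,0],[0,0,0]],[[0,-0.017,0],[0,0,0]],[[0,-0.017,0],[0,0,0]],[[0,-0.017,0],[0,0,0]],[[0,-0.017,0],[0,0,0]],[[0,-0.017,0],[0,0,0]],[[0,-0.017,0],[0,0,0]]]'

```text
clock: 15.6
position: [438.1, -43.1, 47.3]
ee_rot: [0.025, 1.0, 0.0, -0.0]
contact_force: [-0.3, 0.1, -0.3]
gripper_width: 85.4
grasp_force: 0.0
```

Call:
drive_tool --deltas '[[[0,-0.017,0],[0,0,0]],[[0,-0.017,0],[0,0,0]],[[0,-0.017,0],[0,0,0]]]'

```text
clock: 15.9
position: [438.0, -43.6, 47.3]
ee_rot: [0.025, 1.0, 0.0, -0.0]
contact_force: [-0.1, 0.1, -0.2]
gripper_width: 85.3
grasp_force: 0.0
```

```bash
python3 - <<'E'
from h import *
o,d=look(3)
E
```

```text
t 15.900 ptr 42.79 hand -14.7 f 0.10
t 15.950 ptr 42.62 hand -14.7 f -0.40
t 16.000 ptr 42.5 hand -14.7 f 1.07
```

Call:
drive_tool --deltas '[[[0,0.1,0],[0,0,0]],[[0,0.4,0],[0,0,0]],[[0,0.7,0],[0,0,0]],[[0,0.9,0],[0,0,0]],[[0,0.9,0],[0,0,0]],[[0,0.9,0],[0,0,0]],[[0,0.7,0],[0,0,0]],[[0,0.4,0],[0,0,0]],[[0,0,0],[0,0,0]]]'

```text
clock: 16.95
position: [440.6, 7.0, 47.3]
ee_rot: [0.025, 1.0, 0.0, 0.0]
contact_force: [0.0, -0.2, 0.2]
gripper_width: 85.7
grasp_force: 0.0
```

```bash
python3 - <<'E'
from h import *
o,d=look(3)
E
```

```text
t 16.950 ptr 40.24 hand 35.9 f -0.16
t 17.000 ptr 40.16 hand 35.6 f 1.06
t 17.050 ptr 40.11 hand 35.4 f -1.50
```

Call:
drive_tool --deltas '[[[0,0,0],[0,0,0]],[[0,0,0],[0,0,0]],[[0,0,0],[0,0,0]],[[0,0,0],[0,0,0]],[[0,0,0],[0,0,0]],[[0,0,0],[0,0,0]],[[0,0,0],[0,0,0]],[[0,0,0],[0,0,0]],[[0,0,0],[0,0,0]],[[0,0,0],[0,0,0]],[[0,0,0],[0,0,0]],[[0,0,0],[0,0,0]]]'

```text
clock: 18.3
position: [440.6, 6.4, 47.3]
ee_rot: [0.025, 1.0, 0.0, 0.0]
contact_force: [0.2, 0.3, -0.9]
gripper_width: 85.4
grasp_force: 0.0
```

```bash
python3 - <<'E'
from h import *
o,d=look(4); print(linefit(d))
# direct pixel check: pointer column vs black line, in the track frame
im=d['img']; cv2.imwrite('pics/c.png',cv2.resize(im[185:240,270:350],None,fx=8,fy=8,interpolation=cv2.INTER_CUBIC)[:,:,::-1])
E
```

```text
t 18.300 ptr 39.11 hand 35.3 f 0.35
t 18.350 ptr 39.1 hand 35.3 f -0.53
t 18.400 ptr 39.09 hand 35.3 f -0.52
t 18.450 ptr 39.09 hand 35.3 f -0.41
[('red', np.int32(17), array([106.2,  39.3])), ('yel', np.int32(52), array([135.1,  47.1])), ('yel', np.int32(65), array([134.5,  31.1]))]
```

View pics/c.png

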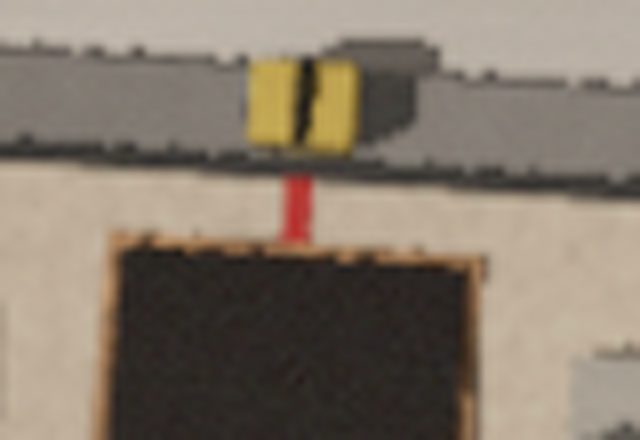

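The crop shows the pointer (column 298) on the extension of the black line (about 296.5), within half a millimetre, and the carriage at rest. Next I'll raise the hand straight up and wait untouched.

Call:
drive_tool --deltas '[[[0,0,-0.5],[0,0,0]],[[0,0,-1.5],[0,0,0]],[[0,0,-2.5],[0,0,0]],[[0,0,-2.5],[0,0,0]],[[0,0,-2.5],[0,0,0]],[[0,0,-2.5],[0,0,0]],[[0,0,-2.5],[0,0,0]],[[0,0,-2],[0,0,0]],[[0,0,-1],[0,0,0]],[[0,0,0],[0,0,0]],[[0,0,0],[0,0,0]],[[0,0,0],[0,0,0]]]'

```text
clock: 19.7
position: [439.7, 6.2, 221.0]
ee_rot: [0.025, 1.0, -0.0, -0.001]
contact_force: [0.4, 0.6, 0.7]
gripper_width: 85.3
grasp_force: 0.0
```

Call:
drive_tool --deltas '[[[0,0,0],[0,0,0]],[[0,0,0],[0,0,0]],[[0,0,0],[0,0,0]],[[0,0,0],[0,0,0]],[[0,0,0],[0,0,0]],[[0,0,0],[0,0,0]],[[0,0,0],[0,0,0]],[[0,0,0],[0,0,0]],[[0,0,0],[0,0,0]],[[0,0,0],[0,0,0]],[[0,0,0],[0,0,0]],[[0,0,0],[0,0,0]]]'

```text
clock: 20.9
position: [440.6, 6.4, 222.3]
ee_rot: [0.025, 1.0, 0.0, -0.0]
contact_force: [-0.6, -0.3, -0.0]
gripper_width: 85.8
grasp_force: 0.0
```

Call:
drive_tool --deltas '[[[0,0,0],[0,0,0]],[[0,0,0],[0,0,0]],[[0,0,0],[0,0,0]],[[0,0,0],[0,0,0]],[[0,0,0],[0,0,0]],[[0,0,0],[0,0,0]],[[0,0,0],[0,0,0]],[[0,0,0],[0,0,0]],[[0,0,0],[0,0,0]],[[0,0,0],[0,0,0]],[[0,0,0],[0,0,0]],[[0,0,0],[0,0,0]]]'

```text
clock: 22.1
position: [440.5, 6.4, 222.3]
ee_rot: [0.025, 1.0, 0.0, 0.0]
contact_force: [0.3, 0.0, -0.7]
gripper_width: 85.4
grasp_force: 0.0
```

Call:
drive_tool --deltas '[[[0,0,0],[0,0,0]],[[0,0,0],[0,0,0]],[[0,0,0],[0,0,0]],[[0,0,0],[0,0,0]],[[0,0,0],[0,0,0]],[[0,0,0],[0,0,0]],[[0,0,0],[0,0,0]],[[0,0,0],[0,0,0]],[[0,0,0],[0,0,0]],[[0,0,0],[0,0,0]],[[0,0,0],[0,0,0]],[[0,0,0],[0,0,0]]]'

```text
clock: 23.3
position: [440.6, 6.4, 222.3]
ee_rot: [0.025, 1.0, 0.0, 0.0]
contact_force: [-0.2, -0.2, -0.7]
gripper_width: 85.4
grasp_force: 0.0
```

Call:
drive_tool --deltas '[[[0,0,0],[0,0,0]],[[0,0,0],[0,0,0]],[[0,0,0],[0,0,0]],[[0,0,0],[0,0,0]],[[0,0,0],[0,0,0]],[[0,0,0],[0,0,0]],[[0,0,0],[0,0,0]],[[0,0,0],[0,0,0]],[[0,0,0],[0,0,0]],[[0,0,0],[0,0,0]],[[0,0,0],[0,0,0]],[[0,0,0],[0,0,0]]]'

```text
clock: 24.5
position: [440.6, 6.4, 222.3]
ee_rot: [0.025, 1.0, 0.0, 0.0]
contact_force: [0.2, 0.0, 0.4]
gripper_width: 85.4
grasp_force: 0.0
```

Call:
drive_tool --deltas '[[[0,0,0],[0,0,0]],[[0,0,0],[0,0,0]],[[0,0,0],[0,0,0]],[[0,0,0],[0,0,0]],[[0,0,0],[0,0,0]],[[0,0,0],[0,0,0]],[[0,0,0],[0,0,0]],[[0,0,0],[0,0,0]],[[0,0,0],[0,0,0]],[[0,0,0],[0,0,0]],[[0,0,0],[0,0,0]],[[0,0,0],[0,0,0]]]'

```text
clock: 25.7
position: [440.6, 6.4, 222.3]
ee_rot: [0.025, 1.0, -0.0, -0.0]
contact_force: [0.1, -0.4, -0.4]
gripper_width: 85.5
grasp_force: 0.0
```

```bash
python3 - <<'E'
from h import *
o,d=look(2); print(linefit(d))
p=np.array(o,float)[:,1]
if abs(p-39.1).max()<0.6: print(arm.job_done())
E
```

```text
t 25.700 ptr 39.07 hand 35.3 f -0.37
t 25.750 ptr 39.09 hand 35.3 f -0.37
[('red', np.int32(16), array([105.7,  39.3])), ('yel', np.int32(52), array([135.1,  47.1])), ('yel', np.int32(64), array([134.6,  31.2]))]
the job is handed in; nothing more can be done
None
```

The carriage is at rest with its pointer within about 0.5 mm of the mark; it overshot by about 5 mm and was nudged back by the behind roller, stayed still untouched for over 7 s, never came near the rubber stop, and I handed the job in at about 26 s with the hand clear above.

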